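# Load the jar carrier and snap its keeper bar shut

### The job

Stand the loose spice jar upright in the empty bay of the wooden jar carrier, then swing the steel keeper bar across the open front and snap it fully home behind its spring catch. The carrier is light and stands loose, and the catch is stiffer than the carrier's grip on the worktop: do not shove the carrier along or turn it, and leave the other jar in its bay and the tumbler, mug and lemon where they are.

Things in the scene. Friction and masses are not known exactly. Their poses are not given: they have to be found in the camera images.
- carrier: Loose light wooden two-bay jar carrier, 235 long (x) x 66 wide (y) x 66 mm high, 0.65 kg. Origin on its underside, between the bays: +x to the hinge end (away from the robot), -x to the catch end, -y to the open front. Floor top z 10 mm; back rail y 22 to 30, 50 mm high; end panels 62 mm high, x -67 to -57 and x 67 to 83; a rib 22 mm high at x 6 parts the bays, each 50 mm or more square.
- empty_bay (a point): Centre of the empty bay's floor (its top, 10 mm above the worktop), the bay nearer the catch; the carrier's axes. At (-26, -3, 10) mm in the carrier.
- keeper_hinge (a point): On the keeper bar's upright hinge axis, at the bar's mid height, at (75, -36, 49) mm in the carrier; the carrier's axes.
- keeper (a joint): Keeper bar's angle: 0 = shut, across the open front along the carrier's -x; grows as it swings out to the carrier's -y side (anticlockwise from above), up to 1.7 rad. Turns easily and stays where left, but from about 0.08 rad its end meets the catch's sprung nose and needs 12 to 20 N at the end to snap past; below about 0.03 rad it is pulled home.
- keeper_tip (a point): Point on the outer face of the steel keeper bar, at mid height, 167 mm from the hinge. The bar is 12 mm thick, 18 mm tall (z 40 to 58 mm above the worktop) and 196 mm long from the hinge axis to its round end. The axes turn with the bar: -x along the bar away from the hinge, -y out of its outer face.
- catch_post (a point): Middle of the back face of the wooden catch post, at (-92, -13, 49) mm in the carrier; the carrier's axes. The post is 14 mm thick (y -27 to -13), 42 mm long (x -107 to -65), its top at z 62; it stands behind the shut bar, with free space for a finger behind it. Shut, the bar's outer face is at y -42 (keeper_tip), so bar and post measure 29 mm together.
- catch_nose (a point): Sprung upright steel nose of the catch, 10 mm across, at (-123, -42, 49) mm in the carrier (carrier's axes), behind it the steel spring housing (x -150 to -130, y -55 to -33, 66 mm high) on a foot 10 mm high (x -151 to -67, y -55 to -13).
- jar_out: The loose spice jar to be loaded: round glass jar with a red lid, 45 mm across, 106 mm tall, lid from 85 mm up, 0.11 kg, standing on the worktop to the left of the carrier; farther left, between the start pose and the jar, stands a mug tree about 0.35 m tall: pass high over it. Origin at the centre of its underside, z up.
- jar_in: A like spice jar, 45 mm across, 106 mm tall, that already stands in the other bay, at (38, -3, 10) mm in the carrier. Origin at the centre of its underside, z up.
- tumbler: Bystander: glass tumbler, 81 mm across, 91 mm tall; origin at the centre of its underside.
- mug: Bystander: blue mug, 82 mm across, 94 mm tall; with its handle 117 mm; origin at the centre of its underside.
- lemon: Bystander: lemon 78 mm long, 56 mm high, lying on the worktop; origin at its underside.
Not all that is in view belongs to the job. What is shaped like the jar_in but purple is not meant.

How it is judged (in metres and radians):
On the way, in this order (a step that is already met when the one before it is completed fails the run):
1. the loose jar stands upright in the empty bay, with the bar still open (x of jar_out in the frame of carrier between -0.036 and -0.016 m and y of jar_out in the frame of carrier between -0.013 and 0.007 m and z of jar_out in the frame of carrier between 0.004 and 0.016 m and angle between jar_out's own z axis and vertical below 0.12 rad and value of joint keeper above 0.12 rad), for 0.2 s.
2. the keeper bar is snapped home (value of joint keeper below 0.018 rad), for 0.3 s.
At the end, for the whole second after the job is handed in: The keeper bar is shut past its catch (within 0.018 rad of fully shut); both jars stand upright (within 0.12 rad) on the floor of their own bays (within 10 mm of the bay's centre for the loaded jar); the carrier stands flat and still within 20 mm of where it started (value of joint keeper below 0.018 rad and x of jar_out in the frame of carrier between -0.036 and -0.016 m and y of jar_out in the frame of carrier between -0.013 and 0.007 m and z of jar_out in the frame of carrier between 0.004 and 0.016 m and angle between each of jar_out, jar_in's own z axis and vertical below 0.12 rad and x of jar_in in the frame of carrier between 0.024 and 0.052 m and y of jar_in in the frame of carrier between -0.013 and 0.007 m and z of jar_in in the frame of carrier between 0.004 and 0.016 m and linear speed of carrier below 0.01 m/s and linear speed of jar_out below 0.02 m/s and distance of carrier from where it was at the start of the episode below 0.02 m and height (world z) of carrier below 0.004 m and angle between carrier's own z axis and vertical below 0.05 rad); the robot touches nothing.
It fails at once if the carrier is moved more than 20 mm from where it stood (25 mm at its ends) (distance of carrier from where it was at the start of the episode above 0.02 m or distance of any of catch_post, keeper_hinge from where it was at the start of the episode above 0.025 m).
It fails at once if a bystander is moved more than 20 mm (distance of any of tumbler, mug, lemon from where it was at the start of the episode above 0.02 m).
It fails at once if the jar that was in place is tipped (angle between jar_in's own z axis and vertical above 0.4 rad).
It also fails if it takes over 58 s, if anything falls off the work surface, if the arm or the gripper's body presses on something with over 40 N, if the wrist force passes 120 N, or if a joint passes its speed limit or range.

### The arm

A 6-joint arm with a two-finger parallel gripper is mounted at the origin on a cart in front of the work surface, level with it; the furniture and walls round the work are solid. World frame = base frame: x ahead of the robot, y to its left, z up, the work surface at z = 0. Lengths are in mm, angles in rad, forces in N, time in s.
With the tool pointing down it reaches from about 425 to 950 mm from the base axis. Payload 14.7 kg.
Tool frame: the origin (TCP) lies on the centre line of the jaws, within the pads' length; the fingertips stand 22 mm ahead of it and the grasp point (between the pads) lies 3 mm ahead of it; z points along the fingers, y is the line along which they close (so a half turn about z gives the same grasp; the last joint's range is limited). The gripper opens to 85 mm and grips with 20 to 120 N. Pads are 22 mm wide; open, the fingers measure 114 mm over their backs; the gripper's body (76 mm by 85 mm) begins 54 mm behind the grasp point. The pads swing forward as they close: fully open they stand 13 mm farther back than shut.
Start: joints at [-1.348, 0.48, 1.596, -0, 1.065, -0.047], TCP at [173.267, -626.475, 253.297] pointing down, gripper open.
Joint ranges: [-2.75, 2.75], [-0.82, 2.05], [0.23, 2.67], [-1.56, 4.7], [0.09, 2.69], [-2.92, 2.92]. Speed limits (rad/s): [1.89, 1.89, 2.39, 3.01, 3.01, 3.01].

### API

Orientations are given as a unit quaternion [w, x, y, z].
In Python, from workcell import get_obs, read_camera, camera_info, close_job gives the robot as it stands. The module is installed in compiled form; this text tells all that it offers.
- The arm moves only by the tool apply_moves, never from a script. Its argument "series" is a list of rows, each an object with "linear": the shift along the tool's x, y, z in cm, a list of three; "roll": the turn about the tool's z in rad. A call has 1 to 20 rows; each row shifts and turns the commanded pose from where the row before left it, along the tool's axes as they then stand; what a row does not reach is not made up. A row lasts 1/12 s, in which the tool goes at most 41.7 mm and 7.16 degrees, less where a joint would pass 70% of its speed; a pose out of reach is approached as far as the arm can. A call is refused whole if a number of a shift passes 4.17 or a number of a turn 0.125, either way. A call with a gripper value outside its range is refused whole. "gripper" is the opening, from -1 (shut) to 1 (fully open), set as the call begins (left out, the last holds). The fingers move at their own pace and stop on an object; the grip force is fixed at half the most. Time passes only in rows, so rows that do not move let the fingers close. It gives the time, the measured TCP pose, the force, the opening and the grip force at its end, in the units of the state.
- get_obs(): the state, without advancing time (a new reading comes with each control period).
- read_camera(name): name is "side" or "top"; returns the picture (400x640x3 uint8, red, green, blue); there is no depth.
- camera_info(name): a dict with "camera_matrix" (3x3 intrinsics, pixels), "k1" (the pictures are not rectified: a ray, as slopes to the right and down, at radius r is drawn at 1 + k1 r^2 times it, then the intrinsics apply), "extrinsics" (4x4, takes a point from camera to world coordinates). Camera axes: x right, y down, z forward; pixel columns grow to the right and rows downward; lengths in mm; the calibration is good to about 2 mm. A picture is of the moment at which its call begins. camera_info takes no time and is no camera call.
- close_job(): hands the job in; it is judged then, once.
The state is a dict: "time_s": time; "joint_pos": joint angles; "dq": joint speeds; "effort": joint torques, N m; "tool_pos": TCP position; "ee_rot": TCP orientation; "wrist_force": force on the tool from outside, world axes, zero at the start; "wrist_torque": the same for the moment, N m; "grip_width": opening from 0.0 (shut) to 1.0 (fully open); "grasp_force": force on a finger pad.
Only numpy, scipy, OpenCV 4.12 (cv2) and the standard library are available. Lean on these libraries where they do the work, as an engineer would, in place of code of your own. Each camera call takes 0.05 s, during which the arm holds its last target. There are 200 camera calls.

## Working session

There is one attempt and no reset: what is moved stays moved. The work goes in short steps, Python scripts to look and compute and a tool call to move; the robot and the scene stay as the last step left them, time stands still between calls to the robot, and variables do not carry over. Pictures are saved under pics/ and viewed, at most 10 in all, crops included, and the job is handed in when it is done.

Besides the shell and the picture viewer there is one more tool, called as name([rows], argument=value, ...), one row to a line, values as JSON. apply_moves: Moves the arm, as the interface text tells. Its arguments: {"type":"object","properties":{"series":{"type":"array","items":{"type":"object","properties":{"linear":{"type":"array","items":{"type":"number"}},"roll":{"type":"number"}}}},"gripper":{"type":"number"}},"required":["series"]}

```bash
mkdir -p pics; cat > h.py <<'E'
import numpy as np, cv2
from workcell import *
def cal(n):
    c=camera_info(n); return np.array(c["camera_matrix"]),c["k1"],np.array(c["extrinsics"])
def ray(n,u,v):
    K,k,T=cal(n); p=cv2.undistortPoints(np.array([[[u,v]]],float),K,np.array([k,0,0,0.]))[0,0]
    return T[:3,3],T[:3,:3]@np.array([p[0],p[1],1])
def onz(n,u,v,z):
    o,d=ray(n,u,v); return o+d*(z-o[2])/d[2]
def proj(n,P):
    K,k,T=cal(n); Ti=np.linalg.inv(T)
    return cv2.projectPoints(np.atleast_2d(P).astype(float),cv2.Rodrigues(Ti[:3,:3])[0],Ti[:3,3],K,np.array([k,0,0,0.]))[0][:,0]
def snap(n,f):
    im=read_camera(n)[:,:,::-1].copy(); cv2.imwrite("pics/"+f,im); return im
E
python3 - <<'E'
from h import *
for n in("top","side"):
    snap(n,n+"0.png"); K,k,T=cal(n); print(n,K.tolist(),k,T.round(3).tolist())
o=get_obs();print(o["tool_pos"],o["ee_rot"],o["grip_width"])
E
```

```text
top [[375.4040325536604, 0.0, 312.9634448428514], [0.0, 375.4040325536604, 198.103061215021], [0.0, 0.0, 1.0]] -0.015770342444105325 [[-0.007, -0.995, 0.099, 405.577], [-1.0, 0.007, 0.003, -14.092], [-0.003, -0.099, -0.995, 1093.442], [0.0, 0.0, 0.0, 1.0]]
side [[453.2677885288063, 0.0, 320.8534888387993], [0.0, 453.2677885288063, 205.53191253095463], [0.0, 0.0, 1.0]] 0.04411522271660609 [[0.983, -0.084, 0.164, 333.873], [-0.183, -0.56, 0.808, -918.795], [0.024, -0.825, -0.565, 684.71], [0.0, 0.0, 0.0, 1.0]]
[ 173.18293036 -626.13480338  252.72633461] [-5.59166415e-04  9.90915223e-01  1.34486819e-01 -6.37385973e-05] 0.9949634105688929
```

View pics/top0.png

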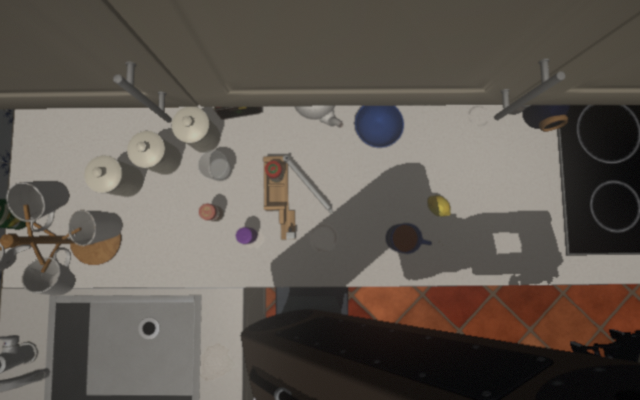

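View pics/side0.png

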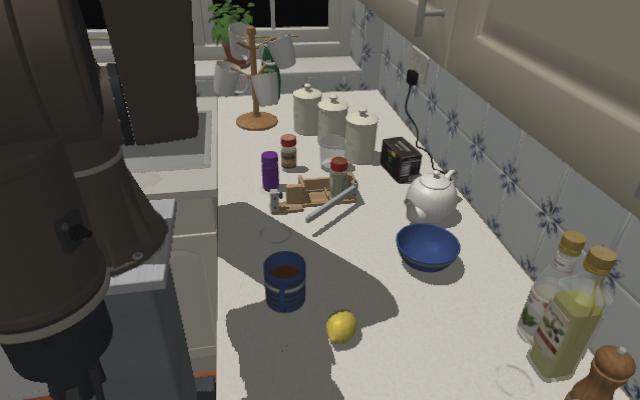

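The top view shows the carrier at about (275,182), with its catch at (288,230), and the bar running from (286,155) to (330,208). There are two jar-shaped candidates outside the carrier: a red-lidded one at (209,212) and a purple one at (246,235). The red-lidded glass jar left of the carrier fits jar_out, and the purple one is excluded by the task. I'll measure both and check them in an enlarged crop.

```bash
python3 - <<'E'
from h import *
im=cv2.imread("pics/top0.png")
cv2.imwrite("pics/crop0.png",cv2.resize(im[140:252,190:350],None,fx=5,fy=5,interpolation=cv2.INTER_CUBIC))
hsv=cv2.cvtColor(im,cv2.COLOR_BGR2HSV)
red=((hsv[...,0]<8)|(hsv[...,0]>172))&(hsv[...,1]>90)&(hsv[...,2]>50)
n,l,s,c=cv2.connectedComponentsWithStats(red.astype(np.uint8))
for i in range(1,n):
    if s[i,4]>25 and s[i,1]<260: print("top red",s[i],c[i].round(1),onz("top",*c[i],106).round(1))
im2=cv2.imread("pics/side0.png");hsv=cv2.cvtColor(im2,cv2.COLOR_BGR2HSV)
red=((hsv[...,0]<8)|(hsv[...,0]>172))&(hsv[...,1]>110)&(hsv[...,2]>50)
n,l,s,c=cv2.connectedComponentsWithStats(red.astype(np.uint8))
for i in range(1,n):
    if s[i,4]>40 and 230<s[i,0]<400 and s[i,1]<200: print("side red",s[i],c[i].round(1),onz("side",*c[i],96).round(1))
E
```

```text
top red [265 161  17  17 143] [273.3 169.4] [581.6  93.7 106. ]
top red [200 204  16  16  85] [208.8 211.3] [470.8 263.7 106. ]
side red [282 137  14  10 102] [288.6 142.1] [471.8 253.9  96. ]
side red [331 157  16  15 165] [338.6 165. ] [585.9 102.6  96. ]
```

View pics/crop0.png

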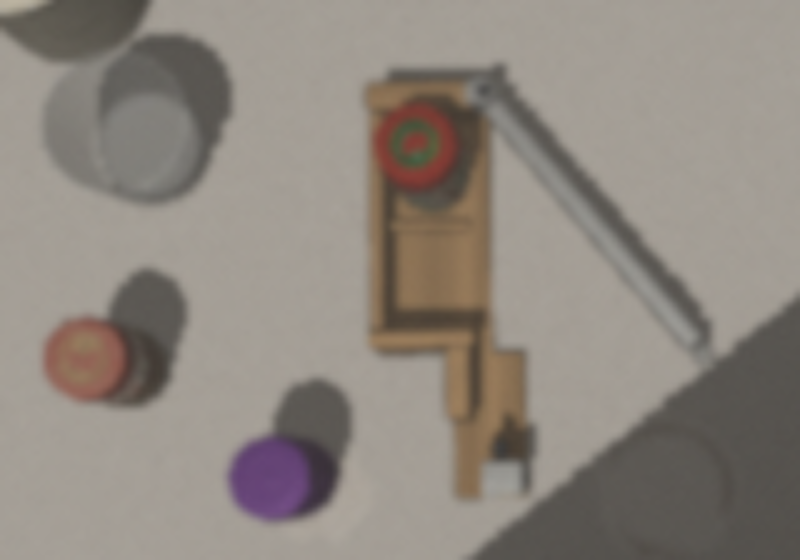

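The crop confirms that the jar at (87,359), full-image (207,211), is red-lidded glass, and that the other at (270,478) is purple and not meant. In crop pixels, the carrier's end-panel corners are at (366,83) and (372,350), the hinge at (483,90), the bar end at (700,345) and the housing top at (503,478).

```bash
python3 - <<'E'
from h import *
def C(x,y,z): return onz("top",190+(x+.5)/5-.5,140+(y+.5)/5-.5,z)
P={}
for n,a in dict(jarin=(417,146,106),jarout=(87,359,106),cornFar=(366,83,62),cornNear=(372,350,62),frontFar=(490,95,62),hinge=(483,90,62),tip=(693,345,58),hous=(503,478,66),purple=(270,478,106),postNearL=(447,418,62),postNearR=(473,418,62),tumb=(150,145,10)).items():
    P[n]=C(*a); print(n,P[n].round(1))
# carrier frame from jar_in, corners, housing
m={"cornFar":(83,30),"cornNear":(-67,30),"hinge":(75,-36),"hous":(-140,-44),"postNearL":(-107,-13),"postNearR":(-107,-27)}
A=np.array(list(m.values()),float);B=np.array([P[k][:2] for k in m])
a0,b0=A.mean(0),B.mean(0);a,b=A-a0,B-b0
th=np.arctan2((a[:,0]*b[:,1]-a[:,1]*b[:,0]).sum(),(a*b).sum());R=np.array([[np.cos(th),-np.sin(th)],[np.sin(th),np.cos(th)]])
t=b0-R@a0;print("carrier",t,th);print(((B-t)@R-A).round(1))
print("jar_in in c",((P["jarin"][:2]-t)@R).round(1))
v=(P["tip"]-P["hinge"])[:2]@R;print("keeper",np.arctan2(-v[1],-v[0]),np.hypot(*v))
print("bay world",t+R@[-26,-3])
# side check: reproject
for n,p in dict(jo=[*P["jarout"][:2],95],ji=[*(t+R@[38,-3]),106],hous=[*(t+R@[-140,-44]),66]).items(): print(n,proj("side",p).round(1))
o=get_obs();print(o["time_s"])
from scipy.spatial.transform import Rotation as Ro
q=o["ee_rot"];print(Ro.from_quat([*q[1:],q[0]]).as_matrix().round(3))
E
```

```text
jarin [583.1  94.5 106. ]
jarout [470.6 268.4 106. ]
cornFar [626.9 128.   62. ]
cornNear [477.4 123.7  62. ]
frontFar [619.6  58.7  62. ]
hinge [622.5  62.6  62. ]
tip [479.2 -53.3  58. ]
hous [406.7  51.3  66. ]
purple [407.5 170.9 106. ]
postNearL [439.7  82.3  62. ]
postNearR [439.6  68.   62. ]
tumb [602.2 261.6  10. ]
carrier [545.77630627  96.80776418] 0.019172277395634124
[[-1.3 -0.4]
 [-0.9 -1.8]
 [ 1.   0.3]
 [ 0.1  1.2]
 [ 0.7  0.5]
 [ 0.3  0.2]]
jar_in in c [37.3 -3. ]
keeper 0.6610957527244694 184.2448156610008
bay world [519.83859792  93.30986685]
jo [[287.5 140.2]]
ji [[338.7 163.2]]
hous [[273.2 190.5]]
0.1
[[ 0.964  0.267 -0.   ]
 [ 0.267 -0.964  0.001]
 [ 0.    -0.001 -1.   ]]
```

Everything agrees. Residuals are under 2 mm, jar_in comes out at (37,-3) in the carrier, and the side view matches. jar_out is at (470.6,268.4), the carrier at (545.8,96.8) with yaw 0.019, and the keeper at about 0.66 rad. First I roll and travel high.

apply_moves([
  {"linear":[0,0,-2],"roll":0.125},
  {"linear":[0,0,-2],"roll":0.125},
  {"linear":[2.4,-3,0]},
  {"linear":[2.4,-3,0]},
  {"linear":[2.4,-3,0]},
  {"linear":[2.4,-3,0]},
  {"linear":[2.4,-3,0]},
  {"linear":[2.4,-3,0]},
  {"linear":[2.4,-3,0]},
  {"linear":[2.4,-3,0]},
  {"linear":[2.4,-3,0]},
  {"linear":[2.4,-3,0]},
  {"linear":[2.4,-3,0]},
  {"linear":[2.4,-3,0]},
  {"linear":[2.4,-3,0]},
  {"linear":[2.4,-3,0]},
  {"linear":[2.4,-3,0]},
  {"linear":[2.4,-3,0]},
], gripper=1)

```text
validation failed for argument at $.se...
```

apply_moves([
  {"linear":[0.0,0.0,-2.0],"roll":0.12},
  {"linear":[0.0,0.0,-2.0],"roll":0.12},
  {"linear":[2.4,-3.0,0.0],"roll":0.0},
], gripper=1.0)

```text
time_s: 0.35
tool_pos: [194.3, -600.7, 296.3]
ee_rot: [0.003, 1.0, 0.009, 0.0]
wrist_force: [0.8, 0.2, 0.1]
grip_width: 0.996
grasp_force: 0.0
```

apply_moves([
  {"linear":[2.4,-3.0,0.0],"roll":0.0},
  {"linear":[2.4,-3.0,0.0],"roll":0.0},
  {"linear":[2.4,-3.0,0.0],"roll":0.0},
  {"linear":[2.4,-3.0,0.0],"roll":0.0},
  {"linear":[2.4,-3.0,0.0],"roll":0.0},
  {"linear":[2.4,-3.0,0.0],"roll":0.0},
  {"linear":[2.4,-3.0,0.0],"roll":0.0},
  {"linear":[2.4,-3.0,0.0],"roll":0.0},
  {"linear":[2.4,-3.0,0.0],"roll":0.0},
  {"linear":[2.4,-3.0,0.0],"roll":0.0},
  {"linear":[2.4,-3.0,0.0],"roll":0.0},
  {"linear":[2.4,-3.0,0.0],"roll":0.0},
  {"linear":[2.4,-3.0,0.0],"roll":0.0},
  {"linear":[2.4,-3.0,0.0],"roll":0.0},
  {"linear":[0.0,0.0,0.0],"roll":0.0},
])

```text
time_s: 1.6
tool_pos: [522.8, -161.2, 293.1]
ee_rot: [-0.001, 1.0, 0.017, 0.001]
wrist_force: [-0.7, 1.3, -0.7]
grip_width: 1.004
grasp_force: 0.0
```

apply_moves([
  {"linear":[-0.3,-3.6,0.0],"roll":0.0},
  {"linear":[-0.3,-3.6,0.0],"roll":0.0},
  {"linear":[-0.3,-3.6,0.0],"roll":0.0},
  {"linear":[-0.3,-3.6,0.0],"roll":0.0},
  {"linear":[-0.3,-3.6,0.0],"roll":0.0},
  {"linear":[-0.3,-3.6,0.0],"roll":0.0},
  {"linear":[-0.3,-3.6,0.0],"roll":0.0},
  {"linear":[-0.3,-3.6,0.0],"roll":0.0},
  {"linear":[-0.3,-3.6,0.0],"roll":0.0},
  {"linear":[-0.3,-3.6,0.0],"roll":0.0},
  {"linear":[-0.3,-3.6,0.0],"roll":0.0},
  {"linear":[-0.3,-3.6,0.0],"roll":0.0},
  {"linear":[0.0,0.0,0.0],"roll":0.0},
  {"linear":[0.0,0.0,0.0],"roll":0.0},
])

```text
time_s: 2.77
tool_pos: [470.2, 266.3, 292.9]
ee_rot: [0.0, 1.0, 0.016, -0.0]
wrist_force: [0.5, -0.2, -0.6]
grip_width: 1.002
grasp_force: 0.0
```

```bash
python3 - <<'E'
from h import *
from scipy.spatial.transform import Rotation as Ro
for i in range(3):
    im=snap("side","side%d.png"%(i+1)); o=get_obs();q=o["ee_rot"];M=Ro.from_quat([*q[1:],q[0]]).as_matrix()
    p=o["tool_pos"]; print(p.round(1),np.arctan2(M[1,0],M[0,0]).round(4),(M.T@(np.array([470.6,268.4,88])-p)).round(1),o["joint_pos"])
E
```

```text
[470.4 265.1 292.9] 0.0316 [  0.5  -3.4 204.9] [ 4.57261117e-01  2.85991354e-01  1.80038777e+00 -2.27420771e-04
  1.05611644e+00  1.99653189e+00]
[470.6 264.4 293. ] 0.0303 [ 2.00e-01 -4.10e+00  2.05e+02] [ 4.55863366e-01  2.85592071e-01  1.80069954e+00 -2.60240206e-04
  1.05609153e+00  1.99643830e+00]
[470.8 264.  293.1] 0.0293 [  0.   -4.5 205.1] [ 4.54958152e-01  2.85340554e-01  1.80079460e+00 -2.44753389e-04
  1.05606881e+00  1.99654543e+00]
```

apply_moves([
  {"linear":[0.0,-0.45,2.0],"roll":0.01},
  {"linear":[0.0,0.0,3.5],"roll":0.0},
  {"linear":[0.0,0.0,3.5],"roll":0.0},
  {"linear":[0.0,0.0,3.0],"roll":0.0},
  {"linear":[0.0,0.0,3.0],"roll":0.0},
  {"linear":[0.0,0.0,2.5],"roll":0.0},
  {"linear":[0.0,0.0,2.0],"roll":0.0},
  {"linear":[0.0,0.0,1.0],"roll":0.0},
  {"linear":[0.0,0.0,0.0],"roll":0.0},
  {"linear":[0.0,0.0,0.0],"roll":0.0},
  {"linear":[0.0,0.0,0.0],"roll":0.0},
])

```text
time_s: 3.83
tool_pos: [471.6, 269.3, 89.5]
ee_rot: [-0.0, 1.0, 0.01, 0.001]
wrist_force: [0.5, 0.3, 0.3]
grip_width: 1.002
grasp_force: 0.0
```

apply_moves([
  {"linear":[0.0,0.0,0.0],"roll":0.0},
  {"linear":[0.0,0.0,0.0],"roll":0.0},
  {"linear":[0.0,0.0,0.0],"roll":0.0},
  {"linear":[0.0,0.0,0.0],"roll":0.0},
  {"linear":[0.0,0.0,0.0],"roll":0.0},
  {"linear":[0.0,0.0,0.0],"roll":0.0},
  {"linear":[0.0,0.0,0.0],"roll":0.0},
  {"linear":[0.0,0.0,0.0],"roll":0.0},
  {"linear":[0.0,0.0,0.0],"roll":0.0},
  {"linear":[0.0,0.0,0.0],"roll":0.0},
  {"linear":[0.0,0.0,0.0],"roll":0.0},
  {"linear":[0.0,0.0,0.0],"roll":0.0},
], gripper=-1.0)

```text
time_s: 4.83
tool_pos: [471.1, 269.6, 89.2]
ee_rot: [-0.0, 1.0, 0.01, 0.001]
wrist_force: [-2.3, -0.4, 11.9]
grip_width: 0.509
grasp_force: 59.4
```

Gripped: the opening of 0.509 gives about 43 mm, with 59 N on the pads. Lifting, then carrying over.

apply_moves([
  {"linear":[0.0,0.0,-0.5],"roll":0.0},
  {"linear":[0.0,0.0,-1.5],"roll":0.0},
  {"linear":[0.0,0.0,-2.5],"roll":0.0},
  {"linear":[0.0,0.0,-3.0],"roll":0.0},
  {"linear":[0.0,0.0,-3.0],"roll":0.0},
  {"linear":[0.0,0.0,-2.5],"roll":0.0},
  {"linear":[0.5,1.7,0.0],"roll":0.0},
  {"linear":[0.5,2.0,0.0],"roll":0.0},
  {"linear":[0.5,2.0,0.0],"roll":0.0},
  {"linear":[0.5,2.0,0.0],"roll":0.0},
  {"linear":[0.5,2.0,0.0],"roll":0.0},
  {"linear":[0.5,2.0,0.0],"roll":0.0},
  {"linear":[0.5,2.0,0.0],"roll":0.0},
  {"linear":[0.5,2.0,0.0],"roll":0.0},
  {"linear":[0.5,2.0,0.0],"roll":0.0},
  {"linear":[0.0,0.0,0.0],"roll":0.0},
  {"linear":[0.0,0.0,0.0],"roll":0.0},
  {"linear":[0.0,0.0,0.0],"roll":0.0},
  {"linear":[0.0,0.0,0.0],"roll":0.0},
])

```text
time_s: 6.42
tool_pos: [518.9, 93.9, 218.4]
ee_rot: [-0.0, 1.0, 0.01, -0.0]
wrist_force: [0.2, 0.5, -0.9]
grip_width: 0.502
grasp_force: 61.2
```

```bash
python3 - <<'E'
from h import *
from scipy.spatial.transform import Rotation as Ro
im=snap("side","side4.png");im=snap("side","side4.png"); o=get_obs();q=o["ee_rot"];M=Ro.from_quat([*q[1:],q[0]]).as_matrix()
p=o["tool_pos"]; print(p.round(1),np.arctan2(M[1,0],M[0,0]).round(4),(M.T@(np.array([519.8,93.3,99])-p)).round(1),o["grip_width"],o["wrist_force"])
print(M.round(3).tolist())
cv2.imwrite("pics/crop4.png",cv2.resize(im[60:240,220:420],None,fx=3,fy=3,interpolation=cv2.INTER_CUBIC))
E
```

```text
[519.   93.9 218.3] 0.0208 [  0.8   0.7 119.3] 0.5040172835091041 [-0.3377746   0.16580193 -1.17295925]
[[1.0, 0.021, -0.0], [0.021, -1.0, 0.0], [-0.0, -0.0, -1.0]]
```

View pics/crop4.png

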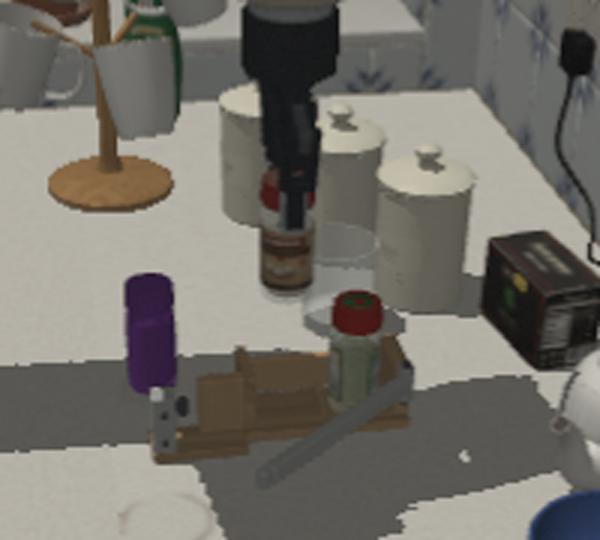

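The side crop shows the jar held upright above the bay, bottom at crop (286,290). The bar is open with its end at (262,473), and nothing has been disturbed. I'll lower it with a 2 mm bias toward the open front, for clearance from the back rail.

apply_moves([
  {"linear":[0.08,0.25,1.5],"roll":0.0},
  {"linear":[0.0,0.0,2.5],"roll":0.0},
  {"linear":[0.0,0.0,2.0],"roll":0.0},
  {"linear":[0.0,0.0,1.0],"roll":0.0},
  {"linear":[0.0,0.0,1.0],"roll":0.0},
  {"linear":[0.0,0.0,1.0],"roll":0.0},
  {"linear":[0.0,0.0,1.0],"roll":0.0},
  {"linear":[0.0,0.0,0.5],"roll":0.0},
  {"linear":[0.0,0.0,0.5],"roll":0.0},
  {"linear":[0.0,0.0,0.3],"roll":0.0},
  {"linear":[0.0,0.0,0.3],"roll":0.0},
  {"linear":[0.0,0.0,0.0],"roll":0.0},
  {"linear":[0.0,0.0,0.0],"roll":0.0},
  {"linear":[0.0,0.0,0.0],"roll":0.0},
])

```text
time_s: 7.68
tool_pos: [520.3, 90.7, 102.6]
ee_rot: [-0.0, 1.0, 0.01, 0.0]
wrist_force: [-0.8, -0.3, -1.1]
grip_width: 0.512
grasp_force: 61.2
```

apply_moves([
  {"linear":[0.0,0.0,0.1],"roll":0.0},
  {"linear":[0.0,0.0,0.1],"roll":0.0},
  {"linear":[0.0,0.0,0.1],"roll":0.0},
  {"linear":[0.0,0.0,0.0],"roll":0.0},
  {"linear":[0.0,0.0,0.0],"roll":0.0},
  {"linear":[0.0,0.0,0.0],"roll":0.0},
])

```text
time_s: 8.18
tool_pos: [520.0, 90.7, 99.3]
ee_rot: [-0.0, 1.0, 0.01, -0.0]
wrist_force: [0.1, -0.1, -1.5]
grip_width: 0.503
grasp_force: 61.3
```

```bash
python3 - <<'E'
from h import *
im=snap("side","side5.png"); o=get_obs();print(o["tool_pos"],o["wrist_force"])
cv2.imwrite("pics/crop5.png",cv2.resize(im[120:230,250:380],None,fx=5,fy=5,interpolation=cv2.INTER_CUBIC))
E
```

```text
[520.0362987   90.71513594  99.30548036] [ 0.70617365 -0.076084   -0.74026404]
```

View pics/crop5.png

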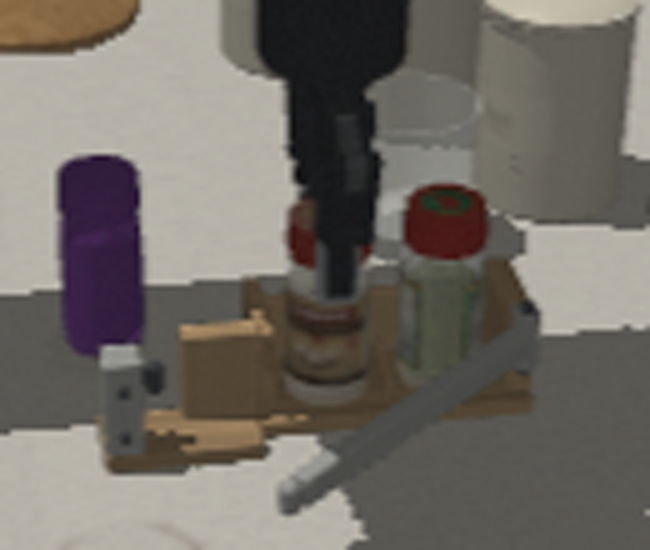

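The jar is in the bay, base at crop (325,390), upright and beside jar_in. Next: the last millimetre, then release.

apply_moves([
  {"linear":[0.0,0.0,0.1],"roll":0.0},
  {"linear":[0.0,0.0,0.0],"roll":0.0},
  {"linear":[0.0,0.0,0.0],"roll":0.0},
])

```text
time_s: 8.48
tool_pos: [520.3, 90.8, 99.2]
ee_rot: [-0.0, 1.0, 0.01, 0.0]
wrist_force: [-3.7, -0.2, 18.1]
grip_width: 0.507
grasp_force: 63.0
```

apply_moves([
  {"linear":[0.0,0.0,0.0],"roll":0.0},
  {"linear":[0.0,0.0,0.0],"roll":0.0},
  {"linear":[0.0,0.0,0.0],"roll":0.0},
  {"linear":[0.0,0.0,0.0],"roll":0.0},
  {"linear":[0.0,0.0,0.0],"roll":0.0},
  {"linear":[0.0,0.0,0.0],"roll":0.0},
  {"linear":[0.0,0.0,0.0],"roll":0.0},
  {"linear":[0.0,0.0,0.0],"roll":0.0},
  {"linear":[0.0,0.0,-0.5],"roll":0.0},
  {"linear":[0.0,0.0,-1.5],"roll":0.0},
  {"linear":[0.0,0.0,-3.0],"roll":0.0},
  {"linear":[0.0,0.0,-3.5],"roll":0.0},
  {"linear":[0.0,0.0,-3.5],"roll":0.0},
  {"linear":[0.0,0.0,0.0],"roll":0.0},
  {"linear":[0.0,0.0,0.0],"roll":0.0},
  {"linear":[0.0,0.0,0.0],"roll":0.0},
], gripper=1.0)

```text
time_s: 9.82
tool_pos: [519.8, 90.7, 218.4]
ee_rot: [-0.0, 1.0, 0.01, 0.0]
wrist_force: [-0.1, 0.3, 0.5]
grip_width: 1.003
grasp_force: 0.0
```

Released with no side force. Now I move in front of the bar with the gripper shut, then look again.

apply_moves([
  {"linear":[0.1,2.4,0.0],"roll":0.0},
  {"linear":[0.1,2.4,0.0],"roll":0.0},
  {"linear":[0.1,2.4,0.0],"roll":0.0},
  {"linear":[0.1,2.5,0.0],"roll":0.0},
  {"linear":[0.1,2.5,0.0],"roll":0.0},
  {"linear":[0.1,2.5,0.0],"roll":0.0},
  {"linear":[0.2,2.5,0.0],"roll":0.0},
  {"linear":[0.0,0.0,0.0],"roll":0.0},
  {"linear":[0.0,0.0,0.0],"roll":0.0},
  {"linear":[0.0,0.0,0.0],"roll":0.0},
  {"linear":[0.0,0.0,0.0],"roll":0.0},
], gripper=-1.0)

```text
time_s: 10.73
tool_pos: [530.9, -80.3, 217.6]
ee_rot: [-0.0, 1.0, 0.01, -0.001]
wrist_force: [0.3, -0.9, 0.1]
grip_width: -0.001
grasp_force: 0.0
```

```bash
python3 - <<'E'
from h import *
im=snap("side","side6.png"); t=snap("top","top6.png");o=get_obs();print(o["tool_pos"])
a=cv2.resize(im[130:240,250:380],(650,550),interpolation=cv2.INTER_CUBIC)
cv2.imwrite("pics/crop6t.png",cv2.resize(t[140:252,190:350],None,fx=5,fy=5,interpolation=cv2.INTER_CUBIC))
E
```

```text
[531.24389968 -80.19131219 217.99695513]
```

View pics/crop6t.png

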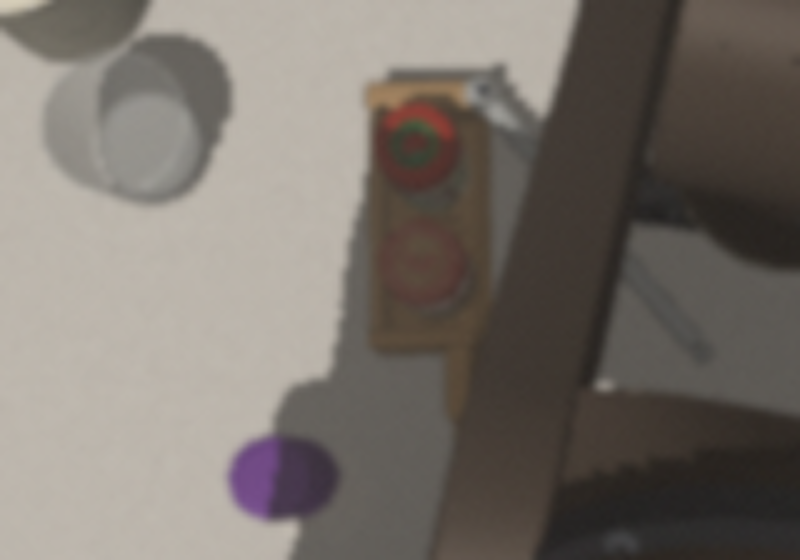

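The top crop shows jar_out's lid at (425,265) in the near bay and jar_in at (417,146). The carrier edges are unmoved and the bar still runs out to (705,350). Next I descend outside the bar and sweep it to about 0.22 rad.

apply_moves([
  {"linear":[0.0,0.0,2.0],"roll":0.0},
  {"linear":[0.0,0.0,3.5],"roll":0.0},
  {"linear":[0.0,0.0,3.5],"roll":0.0},
  {"linear":[0.0,0.0,3.5],"roll":0.0},
  {"linear":[0.0,0.0,2.5],"roll":0.0},
  {"linear":[0.0,0.0,1.0],"roll":0.0},
  {"linear":[0.0,0.0,0.0],"roll":0.0},
  {"linear":[0.0,0.0,0.0],"roll":0.0},
  {"linear":[-0.8,-0.7,0.0],"roll":0.0},
  {"linear":[-0.8,-0.7,0.0],"roll":0.0},
  {"linear":[-0.7,-0.7,0.0],"roll":0.0},
  {"linear":[0.0,0.0,0.0],"roll":0.0},
  {"linear":[0.0,0.0,0.0],"roll":0.0},
])

```text
time_s: 11.92
tool_pos: [507.7, -60.0, 59.0]
ee_rot: [0.0, 1.0, 0.01, 0.0]
wrist_force: [0.3, -0.2, -0.0]
grip_width: -0.001
grasp_force: 0.0
```

apply_moves([
  {"linear":[-0.3,-0.3,0.0],"roll":0.0},
  {"linear":[-0.3,-0.3,0.0],"roll":0.0},
  {"linear":[-0.3,-0.4,0.0],"roll":0.0},
  {"linear":[-0.3,-0.3,0.0],"roll":0.0},
  {"linear":[-0.3,-0.3,0.0],"roll":0.0},
  {"linear":[-0.3,-0.4,0.0],"roll":0.0},
  {"linear":[-0.2,-0.35,0.0],"roll":0.0},
  {"linear":[-0.2,-0.35,0.0],"roll":0.0},
  {"linear":[-0.2,-0.35,0.0],"roll":0.0},
  {"linear":[-0.2,-0.35,0.0],"roll":0.0},
  {"linear":[-0.2,-0.35,0.0],"roll":0.0},
  {"linear":[-0.2,-0.35,0.0],"roll":0.0},
  {"linear":[0.0,0.0,0.0],"roll":0.0},
  {"linear":[0.0,0.0,0.0],"roll":0.0},
])

```text
time_s: 13.08
tool_pos: [477.2, -20.0, 58.3]
ee_rot: [0.0, 1.0, 0.01, 0.0]
wrist_force: [-0.2, -0.1, 0.8]
grip_width: 0.002
grasp_force: 0.0
```

apply_moves([
  {"linear":[-0.15,-0.3,0.0],"roll":0.0},
  {"linear":[-0.15,-0.3,0.0],"roll":0.0},
  {"linear":[-0.15,-0.3,0.0],"roll":0.0},
  {"linear":[-0.15,-0.3,0.0],"roll":0.0},
  {"linear":[-0.15,-0.3,0.0],"roll":0.0},
  {"linear":[-0.15,-0.3,0.0],"roll":0.0},
  {"linear":[0.0,0.0,0.0],"roll":0.0},
  {"linear":[0.0,0.0,0.0],"roll":0.0},
])

```text
time_s: 13.75
tool_pos: [467.8, -2.1, 58.3]
ee_rot: [-0.0, 1.0, 0.01, -0.0]
wrist_force: [0.2, -0.1, 0.1]
grip_width: 0.001
grasp_force: 0.0
```

```bash
python3 - <<'E'
from h import *
im=snap("side","side7.png");o=get_obs();print(o["tool_pos"],o["wrist_force"])
cv2.imwrite("pics/crop7.png",cv2.resize(im[130:240,250:380],None,fx=5,fy=5,interpolation=cv2.INTER_CUBIC))
E
```

```text
[467.94157532  -2.26343874  58.32950977] [-0.62193618  0.36829395 -0.17879414]
```

View pics/crop7.png

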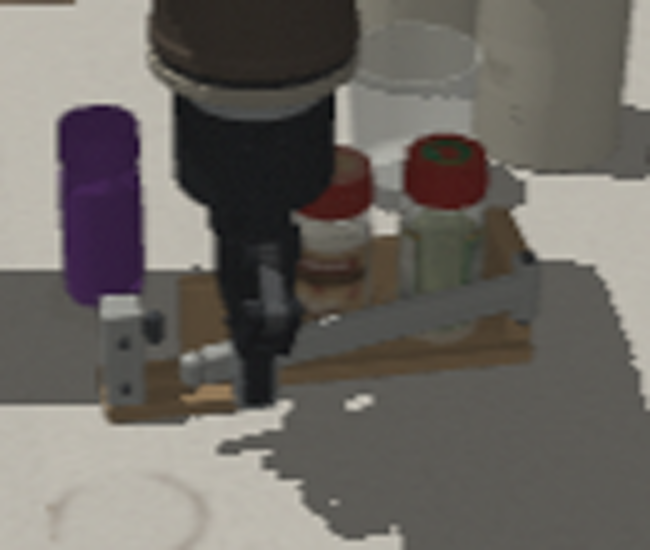

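The side crop shows the finger outside the bar, bar end at (190,368), housing top-left at (100,297). Both jars are upright and the carrier is in place. Computing the angle next.

```bash
python3 - <<'E'
from h import *
th=.0192;R=np.array([[np.cos(th),-np.sin(th)],[np.sin(th),np.cos(th)]]);t=np.array([545.8,96.8])
f=lambda x,y,z:(onz("side",250+(x+.5)/5-.5,130+(y+.5)/5-.5,z)[:2]-t)@R
e=f(188,368,49);v=e-[75,-36];print("end",e,np.arctan2(-v[1],-v[0]),np.hypot(*v))
print("housing top front-left/ right", f(102,318,66),f(143,320,66))
p=np.array([467.9,-2.2]);c=(p-t)@R;print("tcp c",c)
for a in(.15,.2,.25): n=np.array([np.sin(a),-np.cos(a)]);print(a,(c-[75,-36])@n)
E
```

```text
end [-110.16052374  -81.75847694] 0.2422744296011528 190.73085162994926
housing top front-left/ right [-149.38623235  -55.3565442 ] [-129.47358366  -60.55107179]
tcp c [-79.78632513 -97.48616477]
0.15 37.6647620613027
0.2 29.509239464273588
0.25 21.279959136698615
```

apply_moves([
  {"linear":[0.0,-0.3,0.0],"roll":0.0},
  {"linear":[0.0,-0.3,0.0],"roll":0.0},
  {"linear":[-0.1,-0.3,0.0],"roll":0.0},
  {"linear":[0.0,-0.3,0.0],"roll":0.0},
  {"linear":[-0.1,-0.3,0.0],"roll":0.0},
  {"linear":[0.0,0.0,0.0],"roll":0.0},
  {"linear":[0.0,0.0,0.0],"roll":0.0},
  {"linear":[0.0,0.8,0.0],"roll":0.0},
  {"linear":[0.0,0.8,0.0],"roll":0.0},
  {"linear":[0.0,0.0,-2.0],"roll":0.0},
  {"linear":[0.0,0.0,-3.0],"roll":0.0},
  {"linear":[0.0,0.0,-3.0],"roll":0.0},
  {"linear":[0.0,0.0,0.0],"roll":0.0},
  {"linear":[0.0,0.0,0.0],"roll":0.0},
])

```text
time_s: 14.97
tool_pos: [467.0, -4.3, 139.8]
ee_rot: [0.0, 1.0, 0.01, 0.002]
wrist_force: [0.1, -0.6, -0.4]
grip_width: -0.007
grasp_force: 0.0
```

```bash
python3 - <<'E'
from h import *
im=snap("side","side8.png");o=get_obs();print(o["tool_pos"],o["wrist_force"],o["ee_rot"])
cv2.imwrite("pics/crop8.png",cv2.resize(im[130:240,250:380],None,fx=5,fy=5,interpolation=cv2.INTER_CUBIC))
E
```

```text
[466.23286924  -4.11463529 138.67971358] [-0.13888848  0.58035682  0.03796959] [7.42173325e-05 9.99953955e-01 9.56910729e-03 7.17735196e-04]
```

View pics/crop8.png

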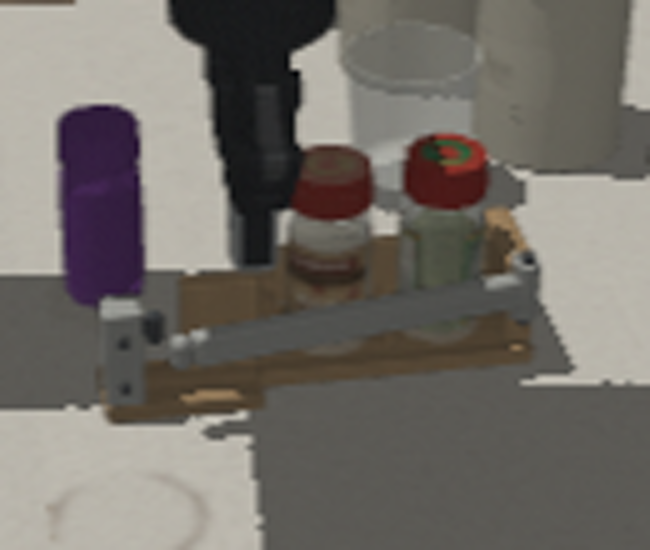

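The crop shows the bar end at (170,350), just short of the catch nose at (153,328). Both jars are upright and the carrier is in place.

```bash
python3 - <<'E'
from h import *
th=.0192;R=np.array([[np.cos(th),-np.sin(th)],[np.sin(th),np.cos(th)]]);t=np.array([545.8,96.8])
f=lambda x,y,z:(onz("side",250+(x+.5)/5-.5,130+(y+.5)/5-.5,z)[:2]-t)@R
e=f(170,350,49);v=e-[75,-36];a=np.arctan2(-v[1],-v[0]);print("end",e,a,np.hypot(*v))
o=get_obs();c=(o["tool_pos"][:2]-t)@R
ys=-36-171*np.tan(a)-6;print("tcp c",c,o["tool_pos"][2],"outer face y at -96",ys)
y=(-13+ys)/2; print("shift tool cm",(-96-c[0])/10,-(y-c[1])/10, (o["tool_pos"][2]-60)/10)
print(o["joint_pos"])
E
```

```text
end [-116.79343527  -64.25136742] 0.14624931270910965 193.86299691770805
tcp c [-81.48990736 -99.36844023] 138.67971357962128 outer face y at -96 -67.18847332503623
shift tool cm -1.4510092642879813 -5.927420356284115 7.867971357962128
[-7.38360374e-02  3.97025981e-01  2.11927325e+00 -4.84993356e-05
  6.23850573e-01  1.47786112e+00]
```

apply_moves([
  {"linear":[-0.45,-1.9,0.0],"roll":0.0},
  {"linear":[-0.5,-2.0,0.0],"roll":0.0},
  {"linear":[-0.5,-2.0,0.0],"roll":0.0},
  {"linear":[0.0,0.0,0.0],"roll":0.0},
  {"linear":[0.0,0.0,0.0],"roll":0.0},
  {"linear":[0.0,0.0,0.0],"roll":0.0},
  {"linear":[0.0,0.0,0.0],"roll":0.0},
  {"linear":[0.0,0.0,0.0],"roll":0.0},
  {"linear":[0.0,0.0,0.0],"roll":0.0},
  {"linear":[0.0,0.0,0.0],"roll":0.0},
], gripper=1.0)

```text
time_s: 15.85
tool_pos: [450.3, 54.9, 138.2]
ee_rot: [0.0, 1.0, 0.01, -0.0]
wrist_force: [0.3, 0.5, 0.5]
grip_width: 0.999
grasp_force: 0.0
```

```bash
python3 - <<'E'
from h import *
th=.0192;R=np.array([[np.cos(th),-np.sin(th)],[np.sin(th),np.cos(th)]]);t=np.array([545.8,96.8])
o=get_obs();print((o["tool_pos"][:2]-t)@R,o["tool_pos"][2],o["grip_width"],o["ee_rot"])
E
```

```text
[-96.2573754  -40.02086291] 138.2376063315181 0.9991993887648956 [ 4.55395961e-06  9.99954197e-01  9.57092632e-03 -2.13137101e-05]
```

apply_moves([
  {"linear":[0.0,0.0,1.5],"roll":0.0},
  {"linear":[0.0,0.0,2.0],"roll":0.0},
  {"linear":[0.0,0.0,1.5],"roll":0.0},
  {"linear":[0.0,0.0,1.0],"roll":0.0},
  {"linear":[0.0,0.0,1.0],"roll":0.0},
  {"linear":[0.0,0.0,0.8],"roll":0.0},
  {"linear":[0.0,0.0,0.0],"roll":0.0},
  {"linear":[0.0,0.0,0.0],"roll":0.0},
  {"linear":[0.0,0.0,0.0],"roll":0.0},
])

```text
time_s: 16.6
tool_pos: [450.5, 55.3, 60.7]
ee_rot: [-0.0, 1.0, 0.01, 0.0]
wrist_force: [-0.5, -0.9, -0.1]
grip_width: 1.001
grasp_force: 0.0
```

apply_moves([
  {"linear":[0.0,0.0,0.0],"roll":0.0},
  {"linear":[0.0,0.0,0.0],"roll":0.0},
  {"linear":[0.0,0.0,0.0],"roll":0.0},
  {"linear":[0.0,0.0,0.0],"roll":0.0},
  {"linear":[0.0,0.0,0.0],"roll":0.0},
], gripper=0.34)

```text
time_s: 17.02
tool_pos: [450.3, 55.3, 60.5]
ee_rot: [-0.0, 1.0, 0.01, 0.0]
wrist_force: [-0.2, 0.2, 0.9]
grip_width: 0.673
grasp_force: 0.0
```

apply_moves([
  {"linear":[0.0,-0.2,0.0],"roll":0.0},
  {"linear":[0.0,-0.2,0.0],"roll":0.0},
  {"linear":[0.0,0.0,0.0],"roll":0.0},
  {"linear":[0.0,0.0,0.0],"roll":0.0},
  {"linear":[0.0,0.0,0.0],"roll":0.0},
], gripper=0.15)

```text
time_s: 17.43
tool_pos: [450.1, 59.4, 60.3]
ee_rot: [0.0, 1.0, 0.01, -0.0]
wrist_force: [-0.0, 0.2, 0.7]
grip_width: 0.577
grasp_force: 0.0
```

apply_moves([
  {"linear":[0.0,-0.15,0.0],"roll":0.0},
  {"linear":[0.0,-0.1,0.0],"roll":0.0},
  {"linear":[0.0,0.0,0.0],"roll":0.0},
  {"linear":[0.0,0.0,0.0],"roll":0.0},
  {"linear":[0.0,0.0,0.0],"roll":0.0},
], gripper=0.03)

```text
time_s: 17.85
tool_pos: [450.1, 61.9, 60.3]
ee_rot: [0.0, 1.0, 0.01, -0.0]
wrist_force: [0.2, -0.6, 0.1]
grip_width: 0.516
grasp_force: 0.0
```

apply_moves([
  {"linear":[0.0,-0.05,0.0],"roll":0.0},
  {"linear":[0.0,0.0,0.0],"roll":0.0},
  {"linear":[0.0,0.0,0.0],"roll":0.0},
  {"linear":[0.0,0.0,0.0],"roll":0.0},
], gripper=-0.06)

```text
time_s: 18.18
tool_pos: [450.1, 62.3, 60.4]
ee_rot: [0.0, 1.0, 0.01, -0.0]
wrist_force: [-2.1, -2.4, 5.2]
grip_width: 0.472
grasp_force: 7.9
```

apply_moves([
  {"linear":[0.0,-0.15,0.0],"roll":0.0},
  {"linear":[0.0,0.0,0.0],"roll":0.0},
  {"linear":[0.0,0.0,0.0],"roll":0.0},
  {"linear":[0.0,0.0,0.0],"roll":0.0},
], gripper=-0.15)

```text
time_s: 18.52
tool_pos: [450.1, 63.9, 60.2]
ee_rot: [-0.0, 1.0, 0.01, -0.0]
wrist_force: [-0.1, 0.5, -0.4]
grip_width: 0.423
grasp_force: 0.0
```

apply_moves([
  {"linear":[0.0,-0.15,0.0],"roll":0.0},
  {"linear":[0.0,0.0,0.0],"roll":0.0},
  {"linear":[0.0,0.0,0.0],"roll":0.0},
  {"linear":[0.0,0.0,0.0],"roll":0.0},
], gripper=-0.24)

```text
time_s: 18.85
tool_pos: [450.0, 65.3, 60.2]
ee_rot: [0.0, 1.0, 0.01, -0.0]
wrist_force: [0.2, -0.2, 0.3]
grip_width: 0.382
grasp_force: 0.0
```

apply_moves([
  {"linear":[0.0,-0.1,0.0],"roll":0.0},
  {"linear":[0.0,0.0,0.0],"roll":0.0},
  {"linear":[0.0,0.0,0.0],"roll":0.0},
  {"linear":[0.0,0.0,0.0],"roll":0.0},
  {"linear":[0.0,0.0,0.0],"roll":0.0},
], gripper=-0.36)

```text
time_s: 19.27
tool_pos: [450.0, 66.3, 60.4]
ee_rot: [0.0, 1.0, 0.01, -0.0]
wrist_force: [-1.5, -1.2, 5.2]
grip_width: 0.326
grasp_force: 17.5
```

The opening is now about 29 mm with pad force, which is what bar plus post measure when shut. One firm squeeze, then open and lift off.

apply_moves([
  {"linear":[0.0,0.0,0.0],"roll":0.0},
  {"linear":[0.0,0.0,0.0],"roll":0.0},
  {"linear":[0.0,0.0,0.0],"roll":0.0},
  {"linear":[0.0,0.0,0.0],"roll":0.0},
  {"linear":[0.0,0.0,0.0],"roll":0.0},
], gripper=-1.0)

```text
time_s: 19.68
tool_pos: [449.9, 66.7, 60.6]
ee_rot: [-0.0, 1.0, 0.01, 0.0]
wrist_force: [-3.1, 8.6, 12.4]
grip_width: 0.304
grasp_force: 58.5
```

apply_moves([
  {"linear":[0.0,0.0,0.0],"roll":0.0},
  {"linear":[0.0,0.0,0.0],"roll":0.0},
  {"linear":[0.0,0.0,0.0],"roll":0.0},
  {"linear":[0.0,0.0,0.0],"roll":0.0},
  {"linear":[0.0,0.0,0.0],"roll":0.0},
  {"linear":[0.0,0.0,-0.5],"roll":0.0},
  {"linear":[0.0,0.0,-1.5],"roll":0.0},
  {"linear":[0.0,0.0,-3.0],"roll":0.0},
  {"linear":[0.0,0.0,-3.0],"roll":0.0},
  {"linear":[0.0,0.0,-3.0],"roll":0.0},
  {"linear":[0.0,0.0,-3.0],"roll":0.0},
  {"linear":[0.0,0.0,0.0],"roll":0.0},
  {"linear":[0.0,0.0,0.0],"roll":0.0},
], gripper=0.3)

```text
time_s: 20.77
tool_pos: [451.0, 66.4, 202.1]
ee_rot: [-0.0, 1.0, 0.01, 0.002]
wrist_force: [-0.7, 0.6, 0.2]
grip_width: 0.648
grasp_force: 0.0
```

```bash
python3 - <<'E'
from h import *
im=snap("side","side9.png");o=get_obs();print(o["tool_pos"],o["wrist_force"],o["time_s"])
cv2.imwrite("pics/crop9.png",cv2.resize(im[130:240,250:380],None,fx=5,fy=5,interpolation=cv2.INTER_CUBIC))
E
```

```text
[450.14341844  66.32044234 200.86759947] [ 0.24003585 -1.17770468 -1.33365137] 20.8167
```

View pics/crop9.png

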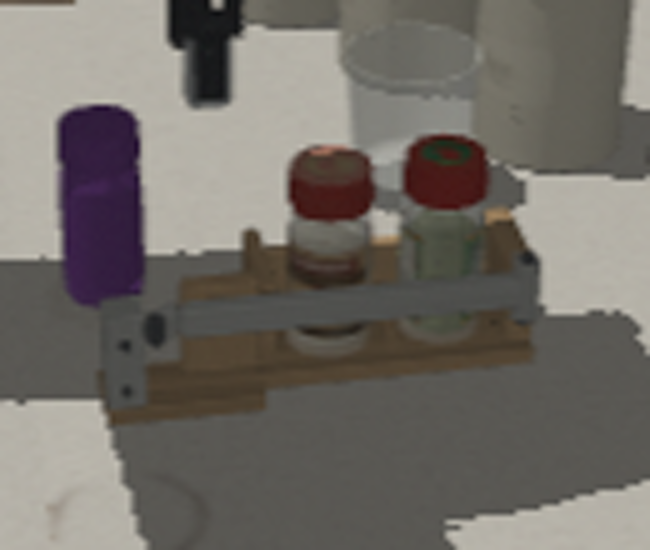

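The crop shows the bar shut behind the nose at (155,328). Both jars are upright at (330,250) and (443,240), the carrier is unmoved and the gripper is clear. Handing in.

```bash
python3 -c "from workcell import *; print(close_job())"
```

```text
the job is handed in; nothing more can be done
None
```

I handed in the job at about 21 s; no verdict came back. In the last picture the loose jar stands upright in the empty bay and the bar is shut behind its catch. The carrier and other jar look unmoved, and the robot never went near the tumbler, mug or lemon.

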